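Seat a lens barrel in a sprung V-block nest for inspection

TASK

The wire brush lies across the V-block where the long lens barrel is to be inspected: take it off, lay it flat in the grey tool tray and let go of it. Then take the longer of the two lens barrels, lay it in the V midway along the block, and press it down gently so that it bears on both faces of the V and the sprung block sinks about half-way down its travel. Finish while still holding it pressed like that, and leave everything else on the bench as it is.

Things in the scene. Friction and masses are not known exactly. Their poses are not given: they have to be found in the camera images.
- nest_seat (a point): Where the barrel's centre must be when seated midway along the V-block; moves with the block. x runs level along the V, y level across it, z up. The steel block is 60 mm long (x), 72 mm wide (y); its 90-degree V is 38 mm wide, 19 mm deep, its faces ground and oiled (slippery); the flat shoulders beside it lie 14.9 mm below this point. With nothing pressing, this point is 86.9 mm and the shoulders 72 mm above the bench.
- stand: Fixed stand in which the V-block rides on springs: dark base plate 130 x 110 mm, 14 mm thick, with two aluminium guide posts beside the block that reach 45.5 mm out in y and 56 mm above the bench. Origin under the plate's centre; x along the V.
- nest (a joint): How far the sprung V-block has been pushed straight down, m: 0 free, 0.012 bottomed. It needs about 2 N to start, then 1.5 N for every mm more, so half-way (0.006) takes about 11 N, the barrel's own weight included.
- lens_center (a point): Centre of the long lens barrel to be seated: plain aluminium cylinder with glass in both ends, 48 mm in diameter, 84 mm long, about 0.25 kg. Its axis is this point's x. It lies level in one of two rubber cradles, its centre 30 mm above the bench.
- lens: The same long barrel; this origin is on its surface, 24 mm from the axis, half-way along (underneath at the start).
- shortlens_center (a point): Centre of the other barrel, alike but only 50 mm long (48 mm in diameter), lying in the other cradle. Its axis is x. Leave it there.
- cradle_a: One rubber cradle, 70 mm along its x, 50 mm in y; pad 6 mm thick with two strips 9 mm high overall. Fixed. Origin under its centre. A barrel lies along its x.
- cradle_b: The other rubber cradle, alike.
- brush_center (a point): Wire brush lying on its back, bristles up, across the V-block's shoulders. This point is in the handle at the balance point, 7 mm above the underside. x along the brush towards the bristles: the straight handle, 16 mm wide (y), 14 mm thick, runs from -91 to 24 mm, the head, 22 mm wide, from 24 to 69 mm, bristles standing 19 mm above this point. 80 g.
- brush: The same brush; origin on its underside, 7 mm below brush_center, same axes.
- tray: Open grey tool tray on the bench, fixed, 260 mm (x) by 150 mm (y), 30 mm high, walls and floor 4 mm thick. Origin at the centre of its underside.
- screwdriver: A screwdriver lying on the bench near the left edge; leave it.
- wrench: A steel wrench lying beyond the V-block; leave it.
- jar: A clear jar, 48 mm in diameter, 65 mm high, beyond the cradles at the left; origin under its centre; leave it.
- bone: A white plastic bone model, about 200 mm long, 36 mm high, beyond the V-block; origin at its middle, on the bench; leave it.
- spray: A white bottle, 40 mm in diameter, 100 mm high, at the left; origin under its centre; leave it.

How it is judged:
By the outcome, as a careful person would: the job done as asked, in the order asked, and still so for the second after the job is handed in, while the arm keeps its last pose, push and grip.
It also fails if it takes over 64 s, if anything falls off the work surface, if the arm or the gripper's body presses on something with over 40 N, if the wrist force passes 120 N, or if a joint passes its speed limit or range.

ROBOT

A 6-joint arm with a two-finger parallel gripper is mounted at the origin on the work surface. World frame = base frame: x ahead of the robot, y to its left, z up, the work surface at z = 0. Lengths are in m, angles in rad, forces in N, time in s.
With the tool pointing down it reaches from about 0.3 to 0.775 m from the base axis. Payload 14.6 kg.
Tool frame: the origin (TCP) lies at the centre of the arm's flange, where the gripper is bolted on; the fingertips stand 199 mm ahead of it and the grasp point (between the pads) lies 180 mm ahead of it; z points along the fingers, y is the line along which they close (so a half turn about z gives the same grasp; the last joint's range is limited). The gripper opens to 94 mm and grips with 3 to 60 N. Pads are 16 mm wide; open, the fingers measure 119 mm over their backs; the gripper's body (75 mm by 177 mm) begins 78 mm behind the grasp point.
Start: joints at [-1.17, 0.3, 1.521, -0, 1.321, -0.067], TCP at [0.248, -0.491, 0.405] pointing down, gripper open.
Joint ranges: [-3.03, 3.03], [-0.79, 2.21], [0.23, 2.52], [-1.04, 4.18], [0, 3.07], [-2.55, 2.55]. Speed limits (rad/s): [2.22, 2.22, 2.57, 3.14, 3.14, 3.14].

INTERFACE

Orientations are given as [roll, pitch, yaw] about the fixed x, y, z axes, in that order (R = Rz(yaw) Ry(pitch) Rx(roll)).
In Python, from station import ctrl gives the robot as it stands. The module is installed in compiled form; this text tells all that it offers.
- The arm moves only by the tool servo_tool, never from a script. Its argument "motion" is a list of rows, each a list of 5 numbers: the closure, from 0 (fully open) to 1 (shut), then the shift along the world's x, y, z in cm, then the turn about the world's z in degrees. A call has 1 to 20 rows; each row is the pose to reach, as a shift and turn from the pose commanded when the call began; what a row does not reach only later rows make up. A row lasts 1/8 s, in which the tool goes at most 62.5 mm and 10.7 degrees, less where a joint would pass 70% of its speed; a pose out of reach is approached as far as the arm can. A call with a gripper value outside its range is refused whole. The fingers move at their own pace and stop on an object; "squeeze" is the grip in N (left out, the last holds). Time passes only in rows, so rows that repeat a pose let the fingers close. It gives the time, the measured TCP pose, the force, the opening and the grip force at its end, in the units of the state.
- ctrl.get_obs(): the state, without advancing time (a new reading comes with each control period).
- ctrl.camera(name): name is "scene" or "top" or "wrist"; returns a dict with "image" (384x512x3 uint8, red, green, blue), "fx", "fy", "cx", "cy" (pixels), "dist" ([k1, k2, p1, p2, k3] as OpenCV has them; the pictures are not rectified), "camera_from_world" (4x4, takes a point from world to camera coordinates); the wrist camera has in their place "hand_eye" (4x4, takes a point from camera to tool coordinates, whose origin is the TCP and whose axes are the flange's). Camera axes: x right, y up, looking along -z (the intrinsics and any distortion apply to the point x, -y, -z); pixel columns grow to the right and rows downward; lengths in m; the calibration is good to about 2 mm. A picture is of the moment at which its call begins: read the wrist's pose just before it. There is no depth.
- ctrl.hand_in(): hands the job in; it is judged then, once.
The state is a dict: "time_s": time; "qpos": joint angles; "joint_vel": joint speeds; "tau": joint torques, N m; "ee_pos": TCP position; "eef_rot": TCP orientation; "force": force on the tool from outside, world axes, zero at the start; "moment": the same for the moment, N m; "grip_width": finger opening in m; "grip_force": force on a finger pad.
Only numpy, scipy, OpenCV 4.12 (cv2) and the standard library are available. Lean on these libraries where they do the work, as an engineer would, in place of code of your own. Each camera call takes 0.05 s, during which the arm holds its last target. There are 200 camera calls.

## Working session

There is one attempt and no reset: what is moved stays moved. The work goes in short steps, Python scripts to look and compute and a tool call to move; the robot and the scene stay as the last step left them, time stands still between calls to the robot, and variables do not carry over. Pictures are saved under pics/ and viewed, at most 13 in all, crops included, and the job is handed in when it is done.

Besides the shell and the picture viewer there is one more tool, called after "Call:" by a JSON object that holds its "method" and its "body". servo_tool: Moves the arm, as the interface text tells. Its arguments: {"type":"object","properties":{"motion":{"type":"array","items":{"type":"array","items":{"type":"number"}}},"squeeze":{"type":"number"}},"required":["motion"]}

```bash
mkdir -p pics
cat > h.py <<'E'
import numpy as np, cv2
from station import ctrl
def shot(n,f):
    o=ctrl.get_obs(); c=ctrl.camera(n); cv2.imwrite('pics/'+f,c['image'][:,:,::-1])
    K=np.array([[c['fx'],0,c['cx']],[0,c['fy'],c['cy']],[0,0,1]]); d=np.array(c['dist'],float)
    if 'camera_from_world' in c: W=np.linalg.inv(np.array(c['camera_from_world']))
    else:
        from scipy.spatial.transform import Rotation as R
        T=np.eye(4); T[:3,:3]=R.from_euler('xyz',o['eef_rot']).as_matrix(); T[:3,3]=o['ee_pos']; W=T@np.array(c['hand_eye'])
    np.savez('pics/'+f+'.npz',K=K,d=d,W=W); return c['image']
def ray(f,uv):
    z=np.load('pics/'+f+'.npz'); p=cv2.undistortPoints(np.array(uv,float).reshape(-1,1,2),z['K'],z['d'])[:,0]
    v=np.c_[p[:,0],-p[:,1],-np.ones(len(p))]@z['W'][:3,:3].T
    return z['W'][:3,3],v
def plane(f,uv,h):
    o,v=ray(f,uv); return o+v*((h-o[2])/v[:,2])[:,None]
def proj(f,P):
    z=np.load('pics/'+f+'.npz'); M=np.linalg.inv(z['W']); P=np.array(P,float).reshape(-1,3)@M[:3,:3].T+M[:3,3]
    return cv2.projectPoints(P*[1,-1,-1],np.zeros(3),np.zeros(3),z['K'],z['d'])[0][:,0]
E
python3 - <<'E'
from h import *
for n in('scene','top','wrist'): shot(n,n+'0.png'); print(np.load(f'pics/{n}0.png.npz')['W'].round(3))
a=cv2.imread('pics/top0.png'); cv2.imwrite('pics/top0b.png',cv2.resize(a,(800,600),interpolation=cv2.INTER_CUBIC))
print(ctrl.get_obs())
E
```

```text
[[ 0.261 -0.663  0.701  1.413]
 [ 0.965  0.191 -0.179 -0.141]
 [-0.015  0.724  0.69   0.898]
 [ 0.     0.     0.     1.   ]]
[[-0.022  0.991 -0.129  0.42 ]
 [-1.    -0.022  0.007  0.067]
 [ 0.004  0.129  0.992  1.407]
 [ 0.     0.     0.     1.   ]]
[[ 0.451  0.862  0.23   0.316]
 [-0.892  0.436  0.115 -0.457]
 [-0.001 -0.257  0.966  0.384]
 [ 0.     0.     0.     1.   ]]
{'time_s': 0.15, 'qpos': array([-1.16960785e+00,  3.00304882e-01,  1.52143438e+00,  1.40578748e-05,
        1.32067955e+00, -6.65856144e-02]), 'joint_vel': array([-0.00045301, -0.00237215, -0.00240376, -0.0001392 , -0.00043396,
        0.00105667]), 'tau': array([ 1.94954686e-03, -5.31962657e+01, -3.52822459e+01,  7.09069404e-02,
        2.36047996e-02, -5.50256084e-05]), 'ee_pos': array([ 0.2479893 , -0.49088635,  0.4042395 ]), 'eef_rot': array([-3.14076923e+00, -6.85568972e-05,  4.67770576e-01]), 'force': array([ 0.04702721,  1.01448345, -0.15516941]), 'moment': array([ 0.02117834, -0.00875791, -0.02142969]), 'grip_force': 0.0, 'grip_width': 0.0938966869992161}
```

View pics/top0b.png

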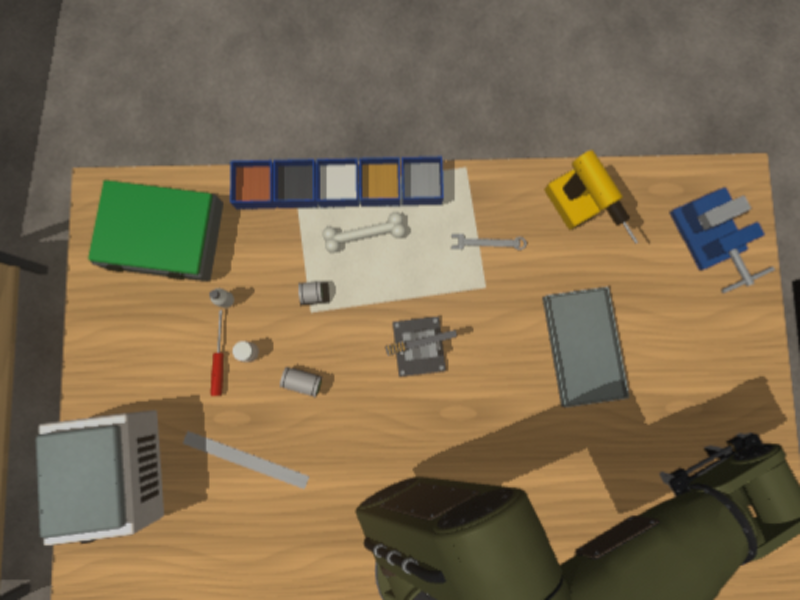

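View pics/scene0.png

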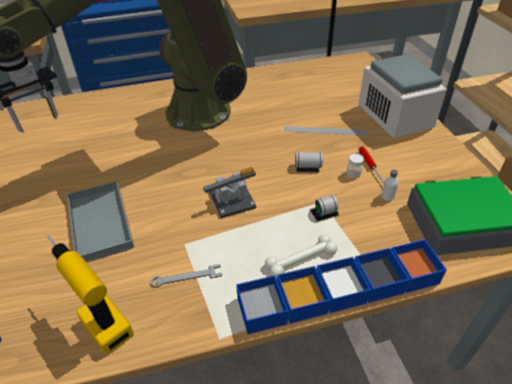

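The top view (800x600) shows the brush across the V-block at about (430,341), the head pointing left. The tray is at (585,346), the longer barrel at (300,381) and the short one at (314,292).

Run:
```python
from h import *
s=.64
f='top0.png'
for n,uv,h in[('brush',(430,341),.079),('plate',(420,346),.014),('plate corners',[(392,320),(441,315),(448,371),(399,377)],.014),('tray',[(544,296),(608,287),(628,397),(563,406)],.03),('lens',(300,381),.03),('lens ends',[(285,376),(318,384)],.045),('short',(314,292),.03)]:
    print(n,plane(f,np.array(uv)*s,h).round(3).tolist())
a=cv2.imread('pics/top0.png')[170:270,170:300]; cv2.imwrite('pics/c.png',cv2.resize(a,(780,600),interpolation=cv2.INTER_CUBIC))
```

```text
brush [[0.507, -0.008, 0.079]]
plate [[0.5, 0.012, 0.014]]
plate corners [[0.562, 0.076, 0.014], [0.571, -0.039, 0.014], [0.44, -0.051, 0.014], [0.429, 0.062, 0.014]]
tray [[0.608, -0.279, 0.03], [0.626, -0.429, 0.03], [0.373, -0.457, 0.03], [0.356, -0.308, 0.03]]
lens [[0.425, 0.288, 0.03]]
lens ends [[0.437, 0.319, 0.045], [0.417, 0.245, 0.045]]
short [[0.629, 0.255, 0.03]]
```

View pics/c.png

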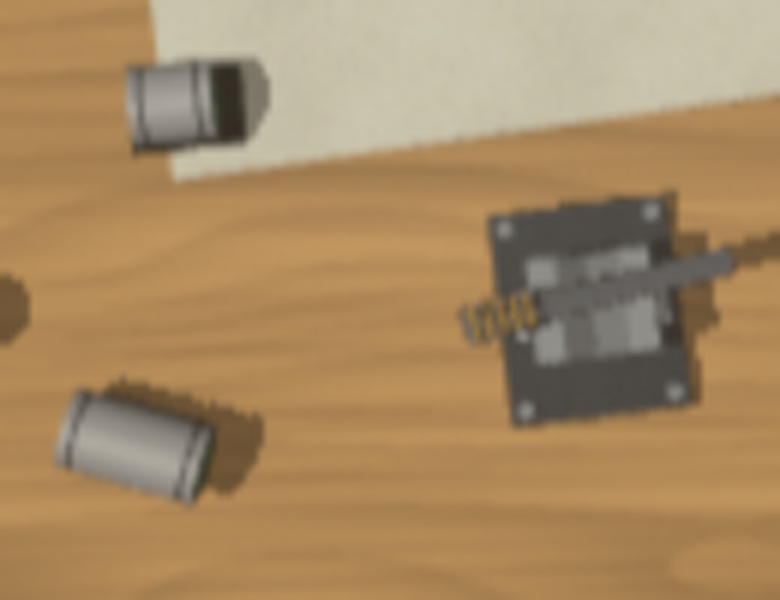

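Call:
{"method": "servo_tool", "body": {"motion": [[0,26,49,0,75],[0,26,49,0,75],[0,26,49,0,75],[0,26,49,0,75],[0,26,49,0,75],[0,26,49,0,75],[0,26,49,0,75],[0,26,49,0,75],[0,26,49,0,75],[0,26,49,0,75],[0,26,49,0,75],[0,26,49,0,75],[0,26,49,0,75],[0,26,49,0,75]]}}

```text
time_s: 1.9
ee_pos: [0.5078, -0.0014, 0.4048]
eef_rot: [3.141, 0.0, 1.776]
force: [-0.6, 0.6, 0.3]
grip_width: 0.0938
grip_force: 0.0
```

Run:
```python
from h import *
a=shot('wrist','w1.png'); cv2.imwrite('pics/w1b.png',cv2.resize(a[:,:,::-1],(800,600),interpolation=cv2.INTER_CUBIC))
print(ctrl.get_obs()['ee_pos'],ctrl.get_obs()['eef_rot'])
```

```text
[ 0.50790446 -0.00128994  0.4047464 ] [3.14146461e+00 4.58774802e-05 1.77616741e+00]
```

View pics/w1b.png

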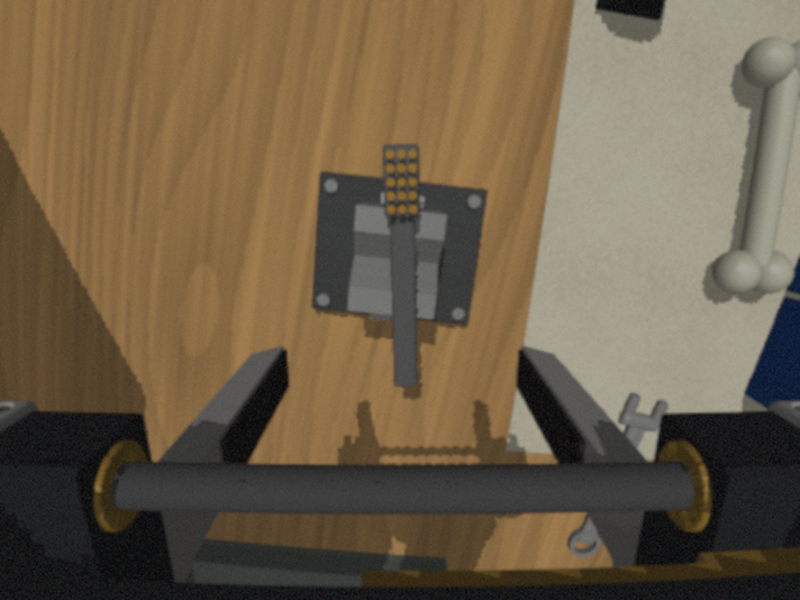

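The wrist view shows the brush running from (405,386) at the handle end to (402,147) at the head end. The block's shoulder corners are near (355,205), (447,213), (437,319) and (348,311).

Run:
```python
from h import *
s=.64;f='w1.png'
P=lambda uv,h:plane(f,np.array(uv,float)*s,h)
he=P([(405,386),(403,219)],.086); hd=P([(402,146)],.086)
print('handle',he.round(4).tolist(),np.linalg.norm(he[0]-he[1]),'head',hd.round(4), np.linalg.norm(hd-he[0]))
d=(he[1]-he[0])/np.linalg.norm(he[1]-he[0]); print('yaw',np.degrees(np.arctan2(d[1],d[0])),'center',he[0]+.091*d)
c=P([(355,205),(447,213),(437,319),(348,311)],.072); print('block',c.round(4).tolist(),c.mean(0),[np.linalg.norm(c[i]-c[(i+1)%4]).round(4) for i in range(4)])
p=P([(322,172),(487,190),(467,325),(314,307)],.014); print('plate',p.round(4).tolist(),p.mean(0),[np.linalg.norm(p[i]-p[(i+1)%4]).round(4) for i in range(4)])
for q in (c,p):
  for a,b in((0,1),(3,2)): e=q[b]-q[a]; print(np.degrees(np.arctan2(e[1],e[0])))
```

```text
handle [[0.5239, -0.0625, 0.086], [0.4993, 0.0485, 0.086]] 0.11366843788494779 head [[0.4897 0.0914 0.086 ]] 0.15762030282352135
yaw 102.51252877644131 center [0.50417166 0.0263426  0.086     ]
block [[0.467, 0.0499, 0.072], [0.5269, 0.0571, 0.072], [0.5366, -0.0149, 0.072], [0.4752, -0.0218, 0.072]] [0.50143679 0.01756658 0.072     ] [np.float64(0.0604), np.float64(0.0726), np.float64(0.0618), np.float64(0.0722)]
plate [[0.4328, 0.0651, 0.014], [0.5593, 0.0778, 0.014], [0.57, -0.031, 0.014], [0.4439, -0.0416, 0.014]] [0.50149343 0.01755808 0.014     ] [np.float64(0.1271), np.float64(0.1093), np.float64(0.1265), np.float64(0.1073)]
6.877731058683225
6.443666005854351
5.720684767413057
4.801143819253539
```

Call:
{"method": "servo_tool", "body": {"motion": [[0,-0.4,2.8,-6,0.7],[0,-0.4,2.8,-10,0.7],[0,-0.4,2.8,-12.5,0.7],[0,-0.4,2.8,-13.1,0.7],[0,-0.4,2.8,-13.1,0.7],[0,-0.4,2.8,-13.1,0.7]]}}

```text
time_s: 2.7
ee_pos: [0.5042, 0.027, 0.2748]
eef_rot: [3.14, 0.0, 1.789]
force: [0.2, 0.1, -0.6]
grip_width: 0.0938
grip_force: 0.0
```

Run:
```python
from h import *
a=shot('wrist','w2.png')
o=ctrl.get_obs();print(o['ee_pos'],o['force'])
```

```text
[0.50419769 0.02703709 0.27472092] [ 0.80447854 -0.68347162 -0.07319066]
```

View pics/w2.png

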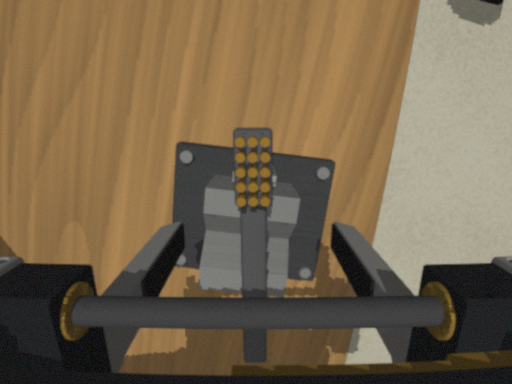

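The handle at x≈254 sits centred between the fingers (184 to 334), so I close and lift.

Call:
{"method": "servo_tool", "body": {"motion": [[1,0,0,0,0],[1,0,0,0,0],[1,0,0,0,0],[1,0,0,0,0],[1,0,0,0,0],[1,0,0,0,0],[1,0,0,0,0],[1,0,0,0,0]], "squeeze": 20}}

```text
time_s: 3.75
ee_pos: [0.504, 0.0271, 0.2737]
eef_rot: [-3.142, 0.0, 1.789]
force: [0.7, 0.1, 0.0]
grip_width: 0.0181
grip_force: 0.3
```

Run:
```python
from h import *
s=.64;f='top0.png'
c=plane(f,np.array([(544,296),(608,287),(628,397),(563,406)])*s,.03); print(c.mean(0))
o=ctrl.get_obs();print(o['ee_pos'],o['grip_width'],o['grip_force'],o['force'])
```

```text
[ 0.49076096 -0.36844642  0.03      ]
[0.50400309 0.02708243 0.27365123] 0.018069313219911648 0.2846100367605686 [0.74440318 0.10161328 0.02258342]
```

Call:
{"method": "servo_tool", "body": {"motion": [[1,0,0,0,0],[1,0,0,0,0],[1,0,0,0,0],[1,0,0,1,0],[1,0,0,3,0],[1,0,0,6,0],[1,0,0,10,0],[1,0,0,10,0]]}}

```text
time_s: 4.75
ee_pos: [0.5041, 0.0271, 0.3769]
eef_rot: [3.136, 0.001, 1.789]
force: [-0.1, 0.1, -0.3]
grip_width: 0.0159
grip_force: 20.0
```

Call:
{"method": "servo_tool", "body": {"motion": [[1,0,-6,0,-10],[1,0,-12,0,-20],[1,0,-17,0,-30],[1,0,-22,0,-40],[1,0,-26,0,-50],[1,0,-30,0,-60],[1,0,-34,0,-70],[1,0,-37,0,-80],[1,0,-39,0,-90],[1,0,-39.4,0,-95],[1,0,-39.4,0,-95],[1,0,-39.4,0,-95],[1,0,-39.4,0,-95]]}}

```text
time_s: 6.38
ee_pos: [0.5041, -0.3666, 0.3736]
eef_rot: [-3.142, 0.0, 0.133]
force: [0.2, -0.0, -1.0]
grip_width: 0.0155
grip_force: 20.0
```

Run:
```python
from h import *
a=shot('wrist','w3.png');o=ctrl.get_obs();print(o['ee_pos'],o['eef_rot'],o['grip_width'])
```

```text
[ 0.50407282 -0.36659781  0.37368235] [-3.14157157e+00 -1.27256740e-05  1.32270123e-01] 0.015756625674115954
```

View pics/w3.png

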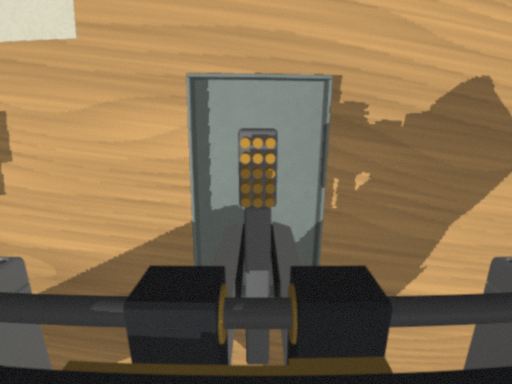

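Run:
```python
from h import *
print(plane('w3.png',[(187,74),(332,76),(259,75)],.03).round(4).tolist(), plane('w3.png',[(258,129)],.1))
```

```text
[[0.6099, -0.2801, 0.03], [0.6276, -0.4265, 0.03], [0.6183, -0.3527, 0.03]] [[ 0.56775028 -0.35833478  0.1       ]]
```

Call:
{"method": "servo_tool", "body": {"motion": [[1,0,0,-4,0],[1,0,0,-8,0],[1,0,0,-12,0],[1,0,0,-14,0],[1,0,0,-15,0],[1,0,0,-15.5,0],[1,0,0,-15.5,0]]}}

```text
time_s: 7.3
ee_pos: [0.5042, -0.367, 0.2194]
eef_rot: [3.141, -0.001, 0.131]
force: [-0.4, 0.4, -0.5]
grip_width: 0.0156
grip_force: 20.0
```

Call:
{"method": "servo_tool", "body": {"motion": [[1,0,0,-0.5,0],[1,0,0,-0.9,0],[1,0,0,-1.1,0],[1,0,0,-1.3,0],[1,0,0,-1.3,0]]}}

```text
time_s: 7.92
ee_pos: [0.504, -0.3669, 0.2057]
eef_rot: [3.141, -0.0, 0.131]
force: [0.1, -0.5, -0.5]
grip_width: 0.0157
grip_force: 20.0
```

Call:
{"method": "servo_tool", "body": {"motion": [[1,0,0,-0.1,0],[1,0,0,-0.15,0],[1,0,0,-0.15,0]]}}

```text
time_s: 8.3
ee_pos: [0.5041, -0.3669, 0.2056]
eef_rot: [3.141, -0.0, 0.131]
force: [-7.1, 3.6, 16.0]
grip_width: 0.0156
grip_force: 20.0
```

Contact with the tray floor. Open and rise.

Call:
{"method": "servo_tool", "body": {"motion": [[0.6,0,0,0.1,0],[0.6,0,0,0.1,0],[0.6,0,0,0.1,0],[0.6,0,0,0.1,0],[0.6,0,0,0.1,0],[0.6,0,0,0.1,0],[0.6,0,0,3,0],[0.6,0,0,8,0],[0.3,0,0,14,0],[0,0,0,20,0],[0,0,0,20,0]]}}

```text
time_s: 9.68
ee_pos: [0.5039, -0.3668, 0.4095]
eef_rot: [3.135, -0.006, 0.131]
force: [-0.1, -0.9, -0.6]
grip_width: 0.0642
grip_force: 0.0
```

Run:
```python
from h import *
a=shot('wrist','w4.png');o=ctrl.get_obs();print(o['ee_pos'],o['eef_rot'],o['grip_width'])
```

```text
[ 0.50390355 -0.36679053  0.40608426] [ 3.13885726e+00 -2.58841023e-03  1.30971569e-01] 0.06812465831816981
```

View pics/w4.png

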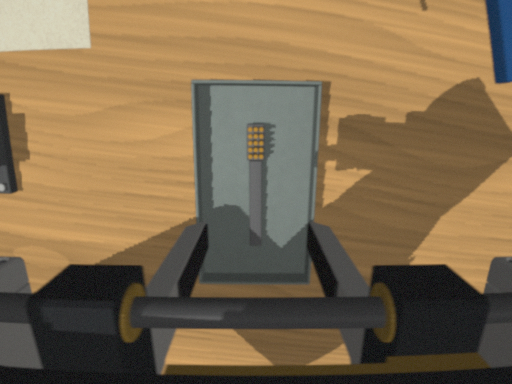

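The brush lies flat in the tray, from about (256,125) to (256,245). Next I measure the bare V-block.

Call:
{"method": "servo_tool", "body": {"motion": [[0,-0.3,38.4,0,-1.5],[0,-0.3,38.4,0,-1.5],[0,-0.3,38.4,0,-1.5],[0,-0.3,38.4,0,-1.5],[0,-0.3,38.4,0,-1.5],[0,-0.3,38.4,0,-1.5],[0,-0.3,38.4,0,-1.5],[0,-0.3,38.4,0,-1.5],[0,-0.3,38.4,0,-1.5],[0,-0.3,38.4,0,-1.5],[0,-0.3,38.4,0,-1.5]]}}

```text
time_s: 11.1
ee_pos: [0.5011, 0.0164, 0.4041]
eef_rot: [3.142, 0.0, 0.104]
force: [-1.1, 0.4, -0.1]
grip_width: 0.094
grip_force: 0.0
```

Run:
```python
from h import *
a=shot('wrist','w5.png');o=ctrl.get_obs();print(o['ee_pos'],o['eef_rot'],o['grip_width'])
cv2.imwrite('pics/w5b.png',cv2.resize(a[80:305,106:406,::-1],(800,600),interpolation=cv2.INTER_CUBIC))
```

```text
[0.50104277 0.01654105 0.40408552] [3.14158212e+00 8.87551319e-05 1.03847451e-01] 0.09383181030332478
```

View pics/w5b.png

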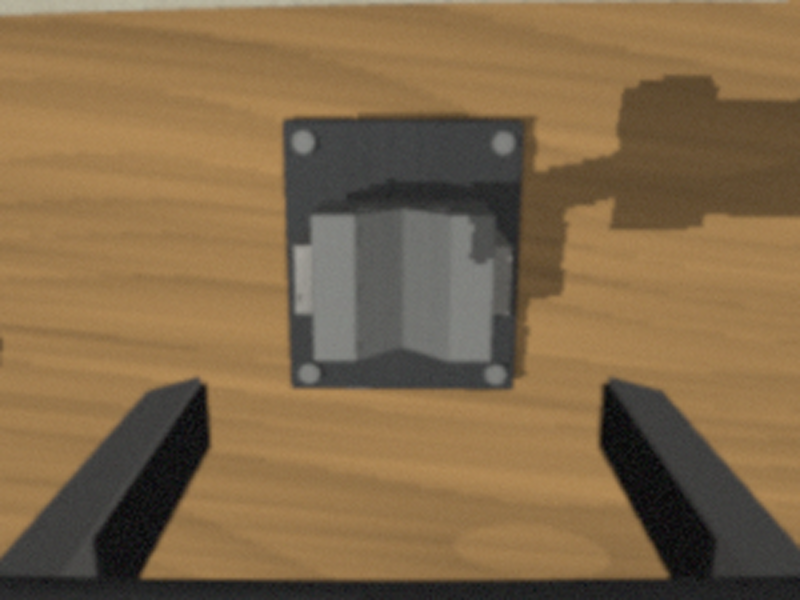

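The bare V shows its edges at x≈356 and x≈448, the valley at x≈402, and the shoulder corners at (310,213), (495,215), (493,361) and (313,361).

Run:
```python
from h import *
f='w5.png'
P=lambda uv,h:plane(f,np.array(uv,float)*.375+[106,80],h)
ya=lambda e:round(float(np.degrees(np.arctan2(e[1],e[0]))),2)
c=P([(310,213),(495,215),(493,361),(313,361)],.072); print('block',c.round(4).tolist(),c.mean(0),[np.linalg.norm(c[i]-c[(i+1)%4]).round(4) for i in range(4)])
v=P([(355,212),(449,214),(447,360),(357,360)],.072); print('v',v.mean(0),[np.linalg.norm(v[i]-v[(i+1)%4]).round(4) for i in range(4)])
b=P([(402,207),(401,350)],.053); print('valley',b.mean(0),ya(b[0]-b[1]))
p=P([(284,120),(523,118),(512,386),(293,388)],.014); print('plate',p.mean(0))
for q in(c,v,p): print(ya(q[0]-q[3]),ya(q[1]-q[2]),ya(q[0]-q[1])-90,ya(q[3]-q[2])-90)
# top-view lens mask
a=cv2.imread('pics/top0.png'); h=cv2.cvtColor(a,cv2.COLOR_BGR2HSV)
m=((h[...,1]<45)&(h[...,2]>75)).astype(np.uint8); m[:228]=0;m[262:]=0;m[:,:172]=0;m[:,220:]=0
n,l,s,ce=cv2.connectedComponentsWithStats(m); i=1+s[1:,4].argmax(); 
r=cv2.minAreaRect(np.argwhere(l==i)[:,::-1].astype(np.float32)); bx=cv2.boxPoints(r)
q=plane('top0.png',bx,.036); print('lens',r,q.round(4).tolist(),q.mean(0))
```

```text
block [[0.5271, 0.056, 0.072], [0.5338, -0.0159, 0.072], [0.4741, -0.0231, 0.072], [0.4665, 0.0503, 0.072]] [0.50036243 0.01682951 0.072     ] [np.float64(0.0722), np.float64(0.0601), np.float64(0.0737), np.float64(0.0609)]
v [0.50073644 0.01717579 0.072     ] [np.float64(0.0367), np.float64(0.06), np.float64(0.0368), np.float64(0.0608)]
valley [0.49961536 0.01730356 0.053     ] 5.55
plate [0.5009946 0.0168334 0.014    ]
5.43 6.86 5.349999999999994 5.969999999999999
5.87 6.02 4.739999999999995 5.969999999999999
5.82 5.69 6.439999999999998 6.519999999999996
lens ((191.77357482910156, 243.7924346923828), (23.626014709472656, 12.362449645996094), 15.945395469665527) [[0.4169, 0.3339, 0.036], [0.4585, 0.322, 0.036], [0.4337, 0.2415, 0.036], [0.3923, 0.2537, 0.036]] [0.42534217 0.28777441 0.036     ]
```

Call:
{"method": "servo_tool", "body": {"motion": [[0,-7.6,27.1,0,67],[0,-7.6,27.1,0,67],[0,-7.6,27.1,0,67],[0,-7.6,27.1,0,67],[0,-7.6,27.1,0,67],[0,-7.6,27.1,0,67],[0,-7.6,27.1,0,67],[0,-7.6,27.1,0,67],[0,-7.6,27.1,0,67],[0,-7.6,27.1,0,67]]}}

```text
time_s: 12.4
ee_pos: [0.4251, 0.288, 0.4042]
eef_rot: [3.142, -0.0, 1.273]
force: [0.2, 0.9, 0.1]
grip_width: 0.0939
grip_force: 0.0
```

Run:
```python
from h import *
a=shot('wrist','w6.png');o=ctrl.get_obs();print(o['ee_pos'],o['eef_rot'],o['grip_width'])
cv2.imwrite('pics/w6b.png',cv2.resize(a[80:305,106:406,::-1],(800,600),interpolation=cv2.INTER_CUBIC))
```

```text
[0.42505678 0.28799093 0.40415404] [3.14158064e+00 2.87062796e-06 1.27340777e+00] 0.09392037765042545
```

View pics/w6b.png

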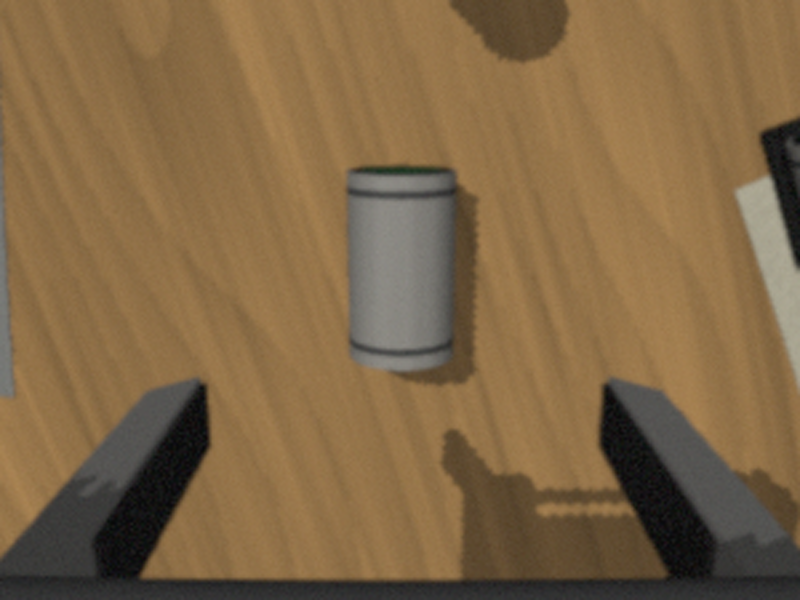

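The barrel runs between rows 174 and 370 with its sides at columns 348 and 455, roughly centred and aligned with the tool.

Run:
```python
from h import *
f='w6.png'
P=lambda uv,h:plane(f,np.array(uv,float)*.375+[106,80],h)
ya=lambda e:round(float(np.degrees(np.arctan2(e[1],e[0]))),2)
t=P([(402,176),(401,371)],.054); print('top line',t.round(4).tolist(),t.mean(0),np.linalg.norm(t[0]-t[1]),ya(t[0]-t[1]))
s=P([(347.5,190),(455.5,190),(453,350),(350,350)],.033); print('sides',np.linalg.norm(s[0]-s[1]),np.linalg.norm(s[2]-s[3]),s.mean(0),ya(s[0]-s[3]),ya(s[1]-s[2]))
```

```text
top line [[0.4377, 0.3283, 0.054], [0.4127, 0.248, 0.054]] [0.42520215 0.28814644 0.054     ] 0.0841328198787753 72.66
sides 0.04708117604171527 0.047267769890866534 [0.42436142 0.28555966 0.033     ] 72.88 73.02
```

Call:
{"method": "servo_tool", "body": {"motion": [[0,0,0,-5,0],[0,0,0,-10,0],[0,0,0,-15,0],[0,0,0,-17.5,0],[0,0,0,-18.6,0],[0,0,0,-18.6,0],[1,0,0,-18.6,0],[1,0,0,-18.6,0],[1,0,0,-18.6,0],[1,0,0,-18.6,0],[1,0,0,-18.6,0],[1,0,0,-18.6,0],[1,0,0,-18.6,0],[1,0,0,-18.6,0]], "squeeze": 35}}

```text
time_s: 14.2
ee_pos: [0.4248, 0.2882, 0.2183]
eef_rot: [-3.141, 0.0, 1.274]
force: [-4.9, 1.0, 4.9]
grip_width: 0.0467
grip_force: 35.0
```

Call:
{"method": "servo_tool", "body": {"motion": [[1,0,0,1,0],[1,0,0,4,0],[1,0,0,9,0],[1,0,0,14,0],[1,1.5,-5,15,-10],[1,3,-10,15,-20],[1,4.5,-15,15,-30],[1,5.5,-19,15,-40],[1,6.5,-23,15,-50],[1,7.2,-26,15,-60],[1,7.6,-27.1,15,-67],[1,7.6,-27.1,15,-67],[1,7.6,-27.1,15,-67],[1,7.6,-27.1,15,-67]]}}

```text
time_s: 15.95
ee_pos: [0.5009, 0.0177, 0.3682]
eef_rot: [-3.142, -0.0, 0.107]
force: [-0.2, -0.5, -2.2]
grip_width: 0.0475
grip_force: 35.0
```

Run:
```python
from h import *
o=ctrl.get_obs();a=shot('wrist','w7.png');print(o['ee_pos'],o['eef_rot'],o['grip_width'],o['force'])
cv2.imwrite('pics/w7b.png',cv2.resize(a[80:305,106:406,::-1],(800,600),interpolation=cv2.INTER_CUBIC))
```

```text
[0.50085485 0.01767033 0.36824342] [-3.14159064e+00 -7.21585218e-05  1.07166854e-01] 0.04754163063248079 [-0.19209199 -0.52817187 -2.20817981]
```

View pics/w7b.png

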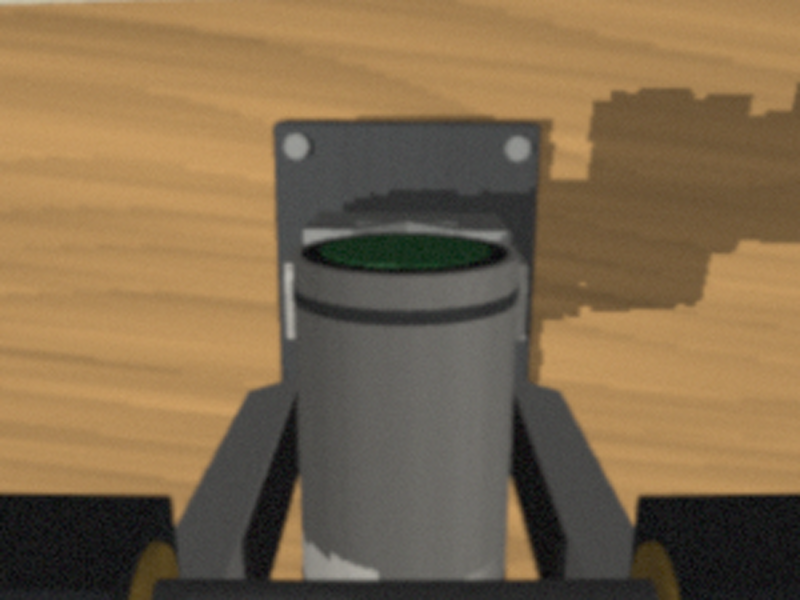

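The barrel is held level. Its far rim ellipse spans rows 233 to 272 and columns 300 to 508, so I check it against where it should be.

Run:
```python
from h import *
f='w7.png'
o=ctrl.get_obs();e=np.array(o['ee_pos']);y=o['eef_rot'][2];d=np.array([np.cos(y),np.sin(y),0]);n=np.array([-d[1],d[0],0]);c=e-[0,0,.188]
for p in(c+.042*d+[0,0,.024],c+.042*d-[0,0,.024],c+.042*d+n*.024,c+.042*d-n*.024): print(((proj(f,[p])[0]-[106,80])/.375).round(1))
print(plane(f,np.array([(405,272)])*.375+[106,80],c[2]+.024)-c, 'yaw',np.degrees(y))
```

```text
[405.8 281.4]
[405.1 236. ]
[292.6 255.6]
[518.2 255.8]
[[0.04349329 0.00480875 0.024     ]] yaw 6.120546717512193
```

Call:
{"method": "servo_tool", "body": {"motion": [[1,-0.05,-0.05,-3,0],[1,-0.05,-0.05,-6,0],[1,-0.05,-0.05,-7.5,0],[1,-0.05,-0.05,-8.5,0],[1,-0.05,-0.05,-8.9,0],[1,-0.05,-0.05,-9.1,0],[1,-0.05,-0.05,-9.1,0],[1,-0.05,-0.05,-9.1,0]]}}

```text
time_s: 17.0
ee_pos: [0.5006, 0.0166, 0.2775]
eef_rot: [3.142, -0.001, 0.105]
force: [0.5, 0.0, -1.4]
grip_width: 0.0473
grip_force: 35.0
```

Call:
{"method": "servo_tool", "body": {"motion": [[1,0,0,-0.1,0],[1,0,0,-0.2,0],[1,0,0,-0.3,0],[1,0,0,-0.4,0],[1,0,0,-0.4,0],[1,0,0,-0.4,0]]}}

```text
time_s: 17.75
ee_pos: [0.5006, 0.0167, 0.2733]
eef_rot: [-3.141, -0.0, 0.105]
force: [0.1, 4.3, 2.7]
grip_width: 0.0471
grip_force: 35.0
```

```bash
python3 -c "
from h import *
F=[]
for i in range(4):
  ctrl.camera('top'); o=ctrl.get_obs(); F.append(np.r_[o['force'],o['moment'],o['ee_pos']])
print(np.mean(F,0).round(4))"
```

```text
[-0.2146  4.0252  2.6974  0.8772  0.0304  0.0067  0.5006  0.0167  0.2733]
```

Side force of about 4 N along y means only the -y face bears, so I shift towards +y.

Call:
{"method": "servo_tool", "body": {"motion": [[1,0,0.05,0,0],[1,0,0.05,0,0],[1,0,0.05,0,0]]}}

```text
time_s: 18.32
ee_pos: [0.5005, 0.0171, 0.2732]
eef_rot: [3.142, -0.0, 0.105]
force: [0.7, 3.5, 3.2]
grip_width: 0.0473
grip_force: 35.0
```

```bash
cat > ft.py <<'E'
from h import *
F=[]
for i in range(4):
  ctrl.camera('top'); o=ctrl.get_obs(); F.append(np.r_[o['force'],o['moment'],o['ee_pos']])
print(np.mean(F,0).round(4), o['time_s'])
E
python3 ft.py
```

```text
[ 0.1767  2.6624  2.5249  0.376  -0.0272 -0.0458  0.5005  0.017   0.2732] 18.525
```

Call:
{"method": "servo_tool", "body": {"motion": [[1,0,0.05,0,0],[1,0,0.05,0,0],[1,0,0.05,0,0]]}}

```text
time_s: 18.9
ee_pos: [0.5005, 0.0173, 0.2731]
eef_rot: [3.141, 0.0, 0.105]
force: [0.1, -5.8, 1.6]
grip_width: 0.0474
grip_force: 35.0
```

```bash
python3 ft.py
```

```text
[-0.1054 -5.4825  2.5402 -1.0975  0.1013 -0.1013  0.5005  0.0173  0.2731] 19.1
```

Call:
{"method": "servo_tool", "body": {"motion": [[1,0,-0.035,0,0],[1,0,-0.035,0,0],[1,0,-0.035,-0.1,0],[1,0,-0.035,-0.2,0],[1,0,-0.035,-0.3,0],[1,0,-0.035,-0.3,0],[1,0,-0.035,-0.3,0]]}}

```text
time_s: 19.98
ee_pos: [0.5005, 0.0172, 0.2703]
eef_rot: [3.141, -0.0, 0.105]
force: [-2.0, -4.9, 6.2]
grip_width: 0.0472
grip_force: 35.0
```

```bash
python3 ft.py
```

```text
[-2.2289 -3.7074  6.6511 -0.8003  0.3966 -0.1459  0.5005  0.0172  0.2703] 20.175
```

Call:
{"method": "servo_tool", "body": {"motion": [[1,0,-0.025,-0.05,0],[1,0,-0.025,-0.1,0],[1,0,-0.025,-0.14,0],[1,0,-0.025,-0.14,0],[1,0,-0.025,-0.14,0]]}}

```text
time_s: 20.8
ee_pos: [0.5005, 0.0171, 0.269]
eef_rot: [-3.141, -0.0, 0.105]
force: [-2.9, -2.7, 8.6]
grip_width: 0.0468
grip_force: 35.0
```

```bash
python3 ft.py
```

```text
[-2.9958 -2.4082  8.2448 -0.4385  0.5084 -0.1599  0.5005  0.0171  0.2691] 21.0
```

Call:
{"method": "servo_tool", "body": {"motion": [[1,-0.03,-0.02,-0.02,0],[1,-0.03,-0.02,-0.02,0],[1,-0.03,-0.02,-0.02,0],[1,-0.03,-0.02,-0.02,0]]}}

```text
time_s: 21.5
ee_pos: [0.5003, 0.017, 0.269]
eef_rot: [-3.141, -0.001, 0.105]
force: [-1.0, 0.3, 8.7]
grip_width: 0.0472
grip_force: 35.0
```

```bash
python3 ft.py
python3 - <<'E'
from h import *
a=shot('scene','s8.png');b=shot('wrist','w8.png')
cv2.imwrite('pics/f.png',np.hstack([cv2.resize(a[140:240,175:300,::-1],(400,320),interpolation=cv2.INTER_CUBIC),cv2.resize(b[:,:,::-1],(400,300))[:].__class__ and cv2.resize(b[:,:,::-1],(400,320))]))
E
```

```text
[-1.34   -0.684   8.6354 -0.1343  0.26   -0.0905  0.5003  0.017   0.269 ] 21.7
```

View pics/f.png

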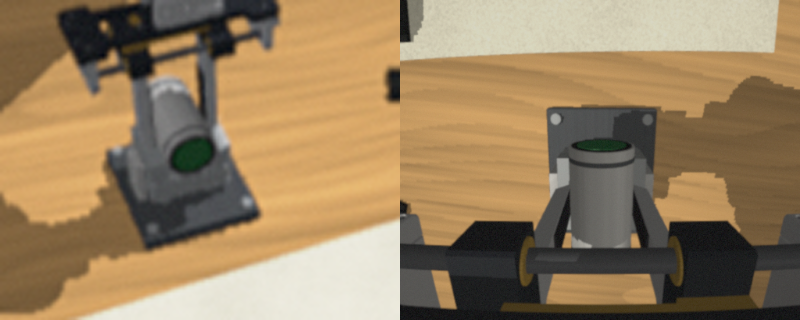

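The pictures show the barrel seated in the V at (190,150). The net load is about 11 N with almost no side force, so I hand in.

```bash
python3 -c "
from station import ctrl
print(ctrl.hand_in())"
```

```text
the job is handed in; nothing more can be done
None
```

I handed the job in at about 22 s: the brush lies flat and released in the tool tray, and the long barrel is held seated midway in the V at about 11 N, which by the given spring rate is about half the block's travel. No verdict came back.

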